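# Unscrew the tight cap of a square jar held in a brace

### The job

Bring the square jar into the wooden brace, standing on the surface, and push it home until its flat face lies flush against the back wall, so that the brace keeps it from turning. Then unscrew the tight white cap (anticlockwise from above), stopping when its thread has let go and its red pointer is in line with the yellow line on the jar. Lift it straight up and finish still holding it, level and over the jar, about a centimetre clear of the jar's mouth, with the jar left standing in the brace and the mug, lemon, garlic and honey jar undisturbed.

Things in the scene. Friction and masses are not known exactly. Their poses are not given: they have to be found in the camera images.
- jar_mid (a point): Loose blue stoneware jar: centre of its square body (62 x 62 mm, 84 mm high), 42 mm above its underside. z up, x and y square to the flat faces; a yellow line runs up the face at -x. Any flat face may go to the back of the brace.
- jar: The same jar (0.42 kg), origin at the centre of its underside. Above the square part come a round shoulder 59 mm across up to 87 mm, then a threaded neck (53 mm over the thread) up to 106 mm, in its mouth a sprung black seal whose top is at 107 mm while the cap is on tight, at 110 mm when free.
- cap_mid (a point): White ribbed screw cap on the jar, 62 mm across, 22 mm high, 0.06 kg: its centre, half-way up; 100 mm above the jar's underside while closed (skirt from 89 to 111 mm). z up; a red pointer on its top and side marks -x. Closed, it is turned 62 to 74 degrees clockwise (seen from above) from where the pointer meets the jar's yellow line (cap x along jar x).
- cap: The same cap, origin on its axis at its lower edge. Rubber studs grip it: about 0.6 N m for the first 15 degrees, so an unbraced jar turns with it; then it turns easily. A sprung seal lifts it by up to 3 mm (6 N). It is free of the thread from about 20 degrees before the pointer meets the line to 18 degrees past it. Lifted before that it takes the jar along; move the jar by its body, not by the cap.
- brace: Fixed wooden U, 25 mm high, no floor, open at its -x end. Origin: on the surface, where a seated jar's centre stands; x points into the U, z up. Back wall's inner face at x = +31 mm; side walls 67 mm apart (2.5 mm play each side, jar can turn 0.08 rad), parallel from x = -23 mm on, flared from there to x = -53 mm, mouth about 98 mm wide. Outside 102 x 120 mm.
- mug: Loose mug, green above and white below, 78 x 116 x 101 mm, origin at its underside: a bystander.
- lemon: Loose yellow lemon, 78 x 55 x 56 mm, origin at its underside: a bystander.
- garlic: Loose garlic bulb, 60 x 57 x 58 mm, origin at its underside: a bystander.
- honey: Loose glass honey jar with a dark brown lid, 64 x 64 x 99 mm, origin at its underside: a bystander, not the jar to be opened.
Mind the look-alikes: they are no part of the job. What is meant by the cap is not turquoise, and is the smaller of those in its own colour.

How it is judged:
On the way, in this order (a step that is already met when the one before it is completed fails the run):
1. the jar stands in the brace with a flat face flush against the back wall, the cap still tight (x of jar_mid in the frame of brace above -0.0035 m and y of jar_mid in the frame of brace between -0.006 and 0.006 m and height (world z) of jar_mid below 0.046 m and angle between jar_mid's own z axis and vertical below 0.06 rad and (angle between the x axis of jar_mid and the x axis of brace, either way round below 0.06 rad or angle between the y axis of jar_mid and the x axis of brace, either way round below 0.06 rad) and angle between the x axis of cap_mid and the x axis of jar_mid, either way round above 0.8 rad), for 0.1 s.
2. the cap is turned until the thread lets go, pointer in line with the jar's line within 20 degrees, with the cap still down on the braced jar (angle between the x axis of cap_mid and the x axis of jar_mid, either way round below 0.36 rad and z of cap_mid in the frame of jar_mid below 0.064 m and height (world z) of jar_mid below 0.046 m and x of jar_mid in the frame of brace above -0.012 m), for 0.1 s.
At the end, for the whole second after the job is handed in: The gripper holds the cap still, level (0.15 rad), over the jar (axes within 15 mm), its lower edge 3 to 33 mm above the raised seal, not touching the jar, pointer within 0.45 rad of the line; the jar stands in the brace within 12 mm of the back wall, turned less than 0.14 rad (z of cap_mid in the frame of jar_mid between 0.082 and 0.112 m and horizontal distance between cap_mid and jar_mid below 0.015 m and angle between cap_mid's own z axis and vertical below 0.15 rad and angle between the x axis of cap_mid and the x axis of jar_mid, either way round below 0.45 rad and contact force between the fingers and cap above 1 N and contact force between cap and jar below 0.1 N and linear speed of cap below 0.02 m/s and height (world z) of jar_mid between 0.038 and 0.046 m and angle between jar_mid's own z axis and vertical below 0.06 rad and x of jar_mid in the frame of brace above -0.012 m and y of jar_mid in the frame of brace between -0.007 and 0.007 m and (angle between the x axis of jar_mid and the x axis of brace, either way round below 0.14 rad or angle between the y axis of jar_mid and the x axis of brace, either way round below 0.14 rad)); the arm keeps its last pose, push and grip.
It fails at once if a bystander (mug, lemon, garlic or honey jar) is moved by more than 30 mm (distance of any of mug, lemon, garlic, honey from where it was at the start of the episode above 0.03 m).
It also fails if it takes over 51 s, if anything falls off the work surface, if the arm or the gripper's body presses on something with over 40 N, if the wrist force passes 120 N, or if a joint passes its speed limit or range.

### The arm

A 7-joint arm with a two-finger parallel gripper is mounted at the origin on a cart in front of the work surface, level with it; the furniture and walls round the work are solid. World frame = base frame: x ahead of the robot, y to its left, z up, the work surface at z = 0. Lengths are in m, angles in rad, forces in N, time in s.
With the tool pointing down it reaches from about 0.4 to 0.85 m from the base axis. Payload 4.5 kg.
Tool frame: the origin (TCP) lies at the centre of the arm's flange, where the gripper is bolted on; the fingertips stand nose_length ahead of it and the grasp point (between the pads) lies 147 mm ahead of it (nose_length is the distance from the TCP to the fingertips, in m); z points along the fingers, y is the line along which they close (so a half turn about z gives the same grasp; the last joint's range is limited). The gripper opens to 88 mm and grips with 3 to 60 N. Pads are 18 mm wide; open, the fingers measure 123 mm over their backs; the gripper's body (75 mm by 187 mm) begins 45 mm behind the grasp point.
Start: joints at [-1.137, 0.689, -0.195, 1.565, 0.157, 0.902, -0.215], TCP at [0.243, 0.576, 0.405] pointing down, gripper open.
Joint ranges: [-3.01, 3.01], [-0.46, 2.08], [-1.47, 1.51], [0.13, 2.56], [-1, 4.14], [0.04, 2.09], [-2.66, 2.66]. Speed limits (rad/s): [2.57, 2.57, 3.14, 3.14, 3.14, 3.14, 3.14].

### API

Orientations are given as a unit quaternion [x, y, z, w].
In Python, from plant import * gives the robot as it stands.
- The arm moves only by the tool play_rows, never from a script. Its argument "rows" is a list that holds one entry, the list of rows, each a list of 6 numbers: the shift along the tool's x, y, z normalised to -1 to 1, where 1 is 0.5 m, then the turn, a rotation vector about the tool's x, y, z normalised to -1 to 1, where 1 is 0.5 rad. A call has 1 to 20 rows; each row is the pose to reach, as a shift and turn from the pose commanded when the call began, along the tool's axes at that moment; what a row does not reach only later rows make up. A row lasts 1/12 s, in which the tool goes at most 41.7 mm and 7.16 degrees, less where a joint would pass 70% of its speed; a pose out of reach is approached as far as the arm can. A call with a number of a shift or a turn outside -1 to 1 is refused whole. A call with a gripper value outside its range is refused whole. "claw" is the closure, from 0 (fully open) to 1 (shut), set as the call begins (left out, the last holds). The fingers move at their own pace and stop on an object; "squeeze" is the grip in N (left out, the last holds). Time passes only in rows, so rows that repeat a pose let the fingers close. It gives the time, the measured TCP pose, the force, the opening and the grip force at its end, in the units of the state.
- get_state(): the state, without advancing time (a new reading comes with each control period).
- snapshot(name): name is "scene" or "top" or "wrist"; returns a dict with "pixels" (480x640x3 uint8, blue, green, red), "camera_matrix" (3x3 intrinsics, pixels), "dist_coeffs" ([k1, k2, p1, p2, k3] as OpenCV has them; the pictures are not rectified), "world_to_cam" (4x4, takes a point from world to camera coordinates); the wrist camera has in their place "mount" (4x4, takes a point from camera to tool coordinates, whose origin is the TCP and whose axes are the flange's). Camera axes: x right, y down, z forward; pixel columns grow to the right and rows downward; lengths in m; the calibration is good to about 2 mm. A picture is of the moment at which its call begins: read the wrist's pose just before it. There is no depth.
- finish_job(): hands the job in; it is judged then, once.
The state is a dict: "clock": time; "q": joint angles; "qd": joint speeds; "joint_torque": joint torques, N m; "tool_pos": TCP position; "eef_rot": TCP orientation; "contact_force": force on the tool from outside, world axes, zero at the start; "moment": the same for the moment, N m; "opening": opening from 0.0 (shut) to 1.0 (fully open); "finger_force": force on a finger pad.
Only numpy, scipy, OpenCV 4.12 (cv2) and the standard library are available. Lean on these libraries where they do the work, as an engineer would, in place of code of your own. Each camera call takes 0.05 s, during which the arm holds its last target. There are 200 camera calls.

## Working session

There is one attempt and no reset: what is moved stays moved. The work goes in short steps, Python scripts to look and compute and a tool call to move; the robot and the scene stay as the last step left them, time stands still between calls to the robot, and variables do not carry over. Pictures are saved under pics/ and viewed, at most 10 in all, crops included, and the job is handed in when it is done.

Besides the shell and the picture viewer there is one more tool, called after "Call:" as name([rows], argument=value, ...), one row to a line, values as JSON. play_rows: Moves the arm, as the interface text tells. Its arguments: {"type":"object","properties":{"rows":{"type":"array"},"claw":{"type":"number"},"squeeze":{"type":"number"}},"required":["rows"]}

```bash
mkdir -p pics; ls; cat > h.py <<'E'
from plant import *
import numpy as np, cv2
from scipy.spatial.transform import Rotation as R
def cam(name):
    s=get_state(); d=snapshot(name); K=np.array(d["camera_matrix"]);D=np.array(d["dist_coeffs"])
    if name=="wrist":
        T=np.eye(4);T[:3,:3]=R.from_quat(s["eef_rot"]).as_matrix();T[:3,3]=s["tool_pos"]
        c2w=T@np.array(d["mount"])
    else: c2w=np.linalg.inv(np.array(d["world_to_cam"]))
    return np.array(d["pixels"]),K,D,c2w
def rays(px,K,D,c2w):
    u=cv2.undistortPoints(np.array(px,float).reshape(-1,1,2),K,D).reshape(-1,2)
    d=np.c_[u,np.ones(len(u))]@c2w[:3,:3].T
    return c2w[:3,3],d
def onz(px,z,K,D,c2w):
    o,d=rays(px,K,D,c2w); return o+d*((z-o[2])/d[:,2])[:,None]
def proj(P,K,D,c2w):
    w=np.linalg.inv(c2w); return cv2.projectPoints(np.array(P,float).reshape(-1,3),cv2.Rodrigues(w[:3,:3])[0],w[:3,3],K,D)[0].reshape(-1,2)
def tri(r1,r2):
    A=np.zeros((3,3));b=np.zeros(3)
    for o,d in (r1,r2):
        d=d[0]/np.linalg.norm(d[0]);M=np.eye(3)-np.outer(d,d);A+=M;b+=M@o
    return np.linalg.solve(A,b)
E
python3 - <<'E'
from h import *
import pickle
o={}
for n in("scene","top","wrist"):
    o[n]=cam(n); cv2.imwrite(f"pics/{n}0.png",o[n][0]); print(n,o[n][3].round(3).tolist(),o[n][1][0,0])
pickle.dump(o,open("c0.pkl","wb"))
s=get_state();print(s)
try: print(nose_length)
except Exception as e: print(e)
E
```

```text
pics
scene [[0.885, -0.303, 0.354, 0.131], [-0.466, -0.571, 0.676, -0.733], [-0.003, -0.763, -0.647, 0.788], [0.0, 0.0, 0.0, 1.0]] 479.469365729074
top [[-0.142, -0.967, 0.21, 0.313], [-0.99, 0.139, -0.028, -0.0], [-0.003, -0.212, -0.977, 1.096], [0.0, 0.0, 0.0, 1.0]] 516.2562327412539
wrist [[0.39, 0.877, 0.279, 0.17], [0.921, -0.371, -0.12, 0.607], [-0.002, 0.304, -0.953, 0.384], [0.0, 0.0, 0.0, 1.0]] 416.43755052269694
{'clock': 0.15, 'q': array([-1.13720904,  0.68979101, -0.19449349,  1.5660692 ,  0.15729751,
        0.90249127, -0.21513091]), 'qd': array([ 0.00061099, -0.002234  ,  0.00011594, -0.00313855,  0.00125614,
        0.00178152,  0.00156205]), 'joint_torque': array([-1.00115973e-03, -5.27858591e+01, -1.26820240e+00, -1.53585416e+01,
       -5.24626707e-02,  3.93202805e-03,  1.17774525e-04]), 'tool_pos': array([0.24320255, 0.57548469, 0.40410302]), 'eef_rot': array([ 1.98563910e-01,  9.80087702e-01, -6.81766253e-04, -7.78378012e-05]), 'contact_force': array([ 0.28306778, -0.38590863,  0.96874486]), 'moment': array([ 0.00854587, -0.04731078, -0.03890965]), 'finger_force': 0.0, 'opening': 1.0020557044196339}
0.166
```

View pics/scene0.png

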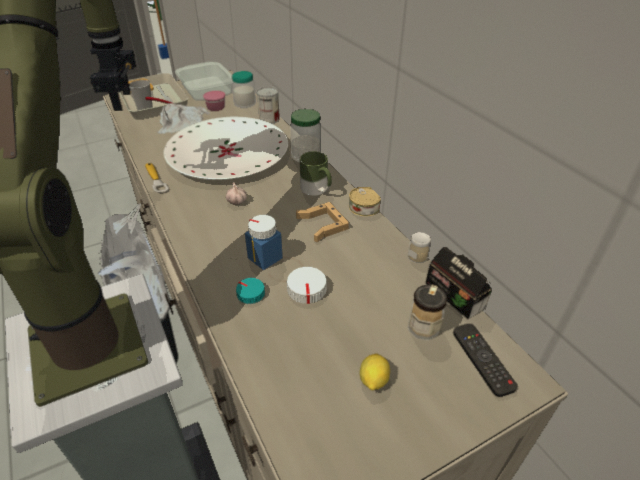

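View pics/top0.png

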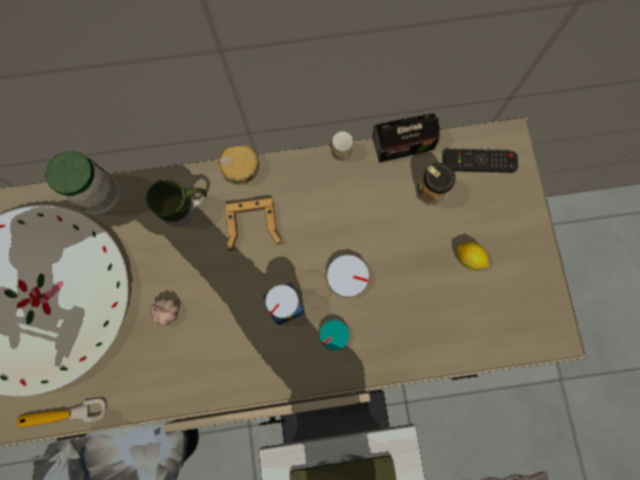

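The white caps are: the one on the blue jar (top 283,301 / scene 262,226), the larger loose white lid (348,275 / 307,286), and a small white-topped bottle (342,145) with no pointer. There is also a turquoise lid (334,334). The cap on the blue jar fits: it is white, has a pointer, is smaller than the loose lid and sits on the jar. I'll confirm this in a crop and measure at the same time.

```bash
cat > m.py <<'E'
from h import *
import pickle
o=pickle.load(open("c0.pkl","rb"))
t=o["top"];s=o["scene"]
a=cv2.resize(t[0][185:335,215:315],None,fx=4,fy=4,interpolation=cv2.INTER_CUBIC)
b=cv2.resize(s[0][195:275,230:362],None,fx=3,fy=3,interpolation=cv2.INTER_CUBIC)
im=np.zeros((600,800,3),np.uint8);im[:600,:400]=a;im[:240,400:796]=b;cv2.imwrite("pics/crop1.png",im)
def blobs(im,lo,hi,box,amin=15):
    h=cv2.cvtColor(im,cv2.COLOR_BGR2HSV);m=cv2.inRange(h,np.array(lo),np.array(hi));x0,y0,x1,y1=box
    k=np.zeros_like(m);k[y0:y1,x0:x1]=m[y0:y1,x0:x1]
    n,l,st,c=cv2.connectedComponentsWithStats(k)
    return [(st[i].tolist(),c[i].round(1).tolist()) for i in range(1,n) if st[i][4]>=amin]
print("white top",blobs(t[0],(0,0,140),(180,60,255),(255,275,310,330)))
print("white sc",blobs(s[0],(0,0,150),(180,60,255),(235,205,290,245)))
print("blue top",blobs(t[0],(95,90,30),(125,255,255),(255,275,310,330)))
print("blue sc",blobs(s[0],(95,90,30),(125,255,255),(235,205,290,270)))
print("brace top",blobs(t[0],(8,110,100),(22,255,255),(215,190,290,255)))
print("brace sc",blobs(s[0],(8,110,100),(22,255,255),(290,195,360,245)))
for n in(t,s): print(n[0][[300,215],[283,300]] if n is t else n[0][[226,250,212],[262,265,330]])
E
python3 m.py
```

```text
white top [([266, 285, 32, 32, 770], [281.8, 300.4])]
white sc [([258, 205, 12, 7, 29], [263.2, 207.4]), ([244, 208, 9, 7, 27], [247.9, 210.8]), ([244, 211, 32, 28, 462], [260.3, 224.0])]
blue top [([293, 304, 10, 13, 67], [298.4, 310.9]), ([273, 317, 14, 7, 40], [278.4, 319.7])]
blue sc [([253, 231, 29, 38, 717], [267.8, 250.4]), ([246, 232, 7, 29, 110], [248.7, 245.4])]
brace top [([225, 198, 56, 50, 1012], [250.3, 216.9])]
brace sc [([350, 195, 10, 10, 83], [355.1, 198.8]), ([296, 202, 53, 40, 664], [325.1, 219.1])]
[[189 184 179]
 [ 97 123 137]]
[[212 221 217]
 [ 73  58  40]
 [ 65 101 126]]
```

View pics/crop1.png

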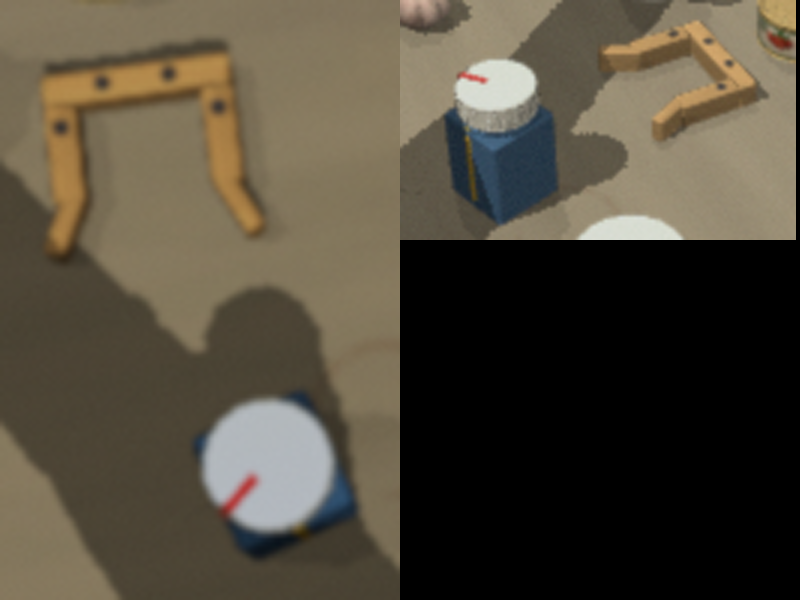

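The crop confirms it: the white ribbed cap with the red pointer (crop 240,495) sits on the blue jar with the yellow line (crop 300,530). The brace opens toward the robot. Next I'll measure.

```bash
cat > m2.py <<'E'
from h import *
import pickle
o=pickle.load(open("c0.pkl","rb"));t=o["top"];s=o["scene"]
c4=lambda x,y:((x+.5)/4-.5+215,(y+.5)/4-.5+185)
c3=lambda x,y:((x-400+.5)/3-.5+230,(y+.5)/3-.5+195)
# triangulate cap top centre
def ell(im,lo,box):
    x0,y0,x1,y1=box;m=np.zeros(im.shape[:2],np.uint8);h=cv2.cvtColor(im,cv2.COLOR_BGR2HSV)
    m[y0:y1,x0:x1]=cv2.inRange(h,np.array((0,0,lo)),np.array((180,60,255)))[y0:y1,x0:x1]
    c=max(cv2.findContours(m,0,cv2.CHAIN_APPROX_NONE)[0],key=cv2.contourArea);return cv2.fitEllipse(cv2.convexHull(c))
e1=ell(t[0],140,(255,275,310,330)); print(e1)
ct=e1[0]; cs=c3(496,85)
print("cap top tri",tri(rays([ct],*t[1:]),rays([cs],*s[1:])).round(4),"on z.111",onz([ct],.111,*t[1:])[0].round(4))
print("pointer",(onz([c4(228,510)],.111,*t[1:])-onz([c4(254,480)],.111,*t[1:]))[0].round(4))
for n,p,q in (("rear in L",(78,106),None),("inR",(203,95),None),("outBL",(43,104),None),("outBR",(230,85),None)):
    print(n,onz([c4(*p)],.025,*t[1:])[0].round(4))
print("brace outer corner tri", tri(rays([c4(229,52)],*t[1:]),rays([c3(757,82)],*s[1:])).round(4), tri(rays([c4(264,225)],*t[1:]),rays([c3(656,122)],*s[1:])).round(4))
J=onz([c4(258,540),c4(355,505),c4(197,445),c4(305,393)],.084,*t[1:]);print("jar corners",J.round(4))
E
python3 m2.py
```

```text
((281.5364074707031, 300.7585754394531), (31.65487289428711, 31.735382080078125), 127.57671356201172)
cap top tri [0.4236 0.0679 0.1086] on z.111 [0.4233 0.0678 0.111 ]
pointer [-0.0123  0.0139  0.    ]
rear in L [0.6385 0.1506 0.025 ]
inR [0.6351 0.0834 0.025 ]
outBL [0.6423 0.169  0.025 ]
outBR [0.6385 0.0683 0.025 ]
brace outer corner tri [0.657  0.0666 0.0247] [0.5579 0.0602 0.0248]
jar corners [[0.3907 0.0788 0.084 ]
 [0.4007 0.0299 0.084 ]
 [0.4407 0.1027 0.084 ]
 [0.4586 0.047  0.084 ]]
```

```bash
cat >> h.py <<'E'
def goto(p,yaw,c=None):
    """p TCP target, yaw = angle of tool y; print row from current measured (or given) pose"""
    s=get_state();R0=R.from_quat(s["eef_rot"]);p0=np.array(s["tool_pos"])
    Y=np.array([np.cos(yaw),np.sin(yaw),0]);Z=np.array([0,0,-1.]);X=np.cross(Y,Z)
    R1=R.from_matrix(np.c_[X,Y,Z])
    print("row",(R0.inv().apply(np.array(p)-p0)/.5).round(4).tolist(),((R0.inv()*R1).as_rotvec()/.5).round(4).tolist(),"yaw now",np.arctan2(*R0.as_matrix()[[1,0],1]).round(4),"t",s["clock"])
E
python3 -c "
from h import *
goto((.5,.09,.42),.33)"
```

```text
row [-0.851, -0.6945, -0.0307] [-0.0025, 0.0014, 1.682] yaw now 1.171 t 0.15
```

Call:
play_rows([
  [[-0.85,-0.69,-0.03,0,0,1.0],[-0.85,-0.69,-0.03,0,0,1.0],[-0.85,-0.69,-0.03,0,0,1.0],[-0.85,-0.69,-0.03,0,0,1.0],[-0.85,-0.69,-0.03,0,0,1.0],[-0.85,-0.69,-0.03,0,0,1.0],[-0.85,-0.69,-0.03,0,0,1.0],[-0.85,-0.69,-0.03,0,0,1.0],[-0.85,-0.69,-0.03,0,0,1.0],[-0.85,-0.69,-0.03,0,0,1.0],[-0.85,-0.69,-0.03,0,0,1.0],[-0.85,-0.69,-0.03,0,0,1.0],[-0.85,-0.69,-0.03,0,0,1.0],[-0.85,-0.69,-0.03,0,0,1.0],[-0.85,-0.69,-0.03,0,0,1.0],[-0.85,-0.69,-0.03,0,0,1.0]],
], claw=0)

```text
clock: 1.48
tool_pos: [0.5002, 0.0929, 0.4195]
eef_rot: [0.435, 0.9, 0.0, -0.0]
contact_force: [-1.1, 0.2, 0.9]
opening: 1.0
finger_force: 0.0
```

```bash
python3 -c "
from h import *
print(get_state()['q'],get_state()['tool_pos'])
goto((.5,.09,.42),.33)"
```

```text
[-0.19937943  0.5159708  -0.1155954   1.89561563  0.08348483  0.73505822
  0.30855631] [0.50019584 0.09288195 0.41950657]
row [-0.0043, -0.0039, -0.001] [-0.0005, -0.0021, 0.6812] yaw now 0.6706 t 1.4833
```

Call:
play_rows([
  [[0,0,0,0,0,0.68],[0,0,0,0,0,0.68],[0,0,0,0,0,0.68],[0,0,0,0,0,0.68],[0,0,0,0,0,0.68]],
])

```text
clock: 1.9
tool_pos: [0.4997, 0.0947, 0.4196]
eef_rot: [0.578, 0.816, 0.0, -0.0]
contact_force: [1.2, 0.9, -0.1]
opening: 0.996
finger_force: 0.0
```

```bash
python3 - <<'E'
from h import *
import pickle
w=cam("wrist");pickle.dump(w,open("w1.pkl","wb"));cv2.imwrite("pics/w1.png",w[0])
E
```

```text
(no output)
```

View pics/w1.png

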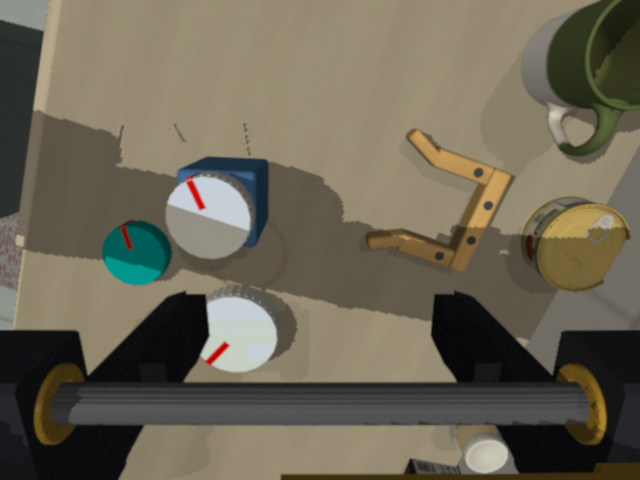

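The wrist view shows the jar with its cap at (210,215), body corners near (268,160), (200,158) and (258,245). The brace's back wall runs from (514,177) to (463,268), with its arms pointing left. I'll fit lines to the edges.

```bash
cat > m3.py <<'E'
from h import *
import pickle
w=pickle.load(open("w1.pkl","rb"));im=w[0];C=w[1:]
h=cv2.cvtColor(im,cv2.COLOR_BGR2HSV)
wood=cv2.inRange(h,np.array((8,110,50)),np.array((22,255,255)));blue=cv2.inRange(h,np.array((98,90,25)),np.array((125,255,255)))
def runs(v):
    d=np.diff(np.r_[0,(v>0).astype(int),0]);return [(a,b) for a,b in zip(np.where(d==1)[0],np.where(d==-1)[0]) if b-a>3]
for r in(170,185,195,205,215,225,235,245,255,265): print("r",r,[(int(a),int(b)) for a,b in runs(wood[r,360:530])])
for c in(425,435,445,455,465,475,485): print("c",c,[(int(a),int(b)) for a,b in runs(wood[120:285,c])])
for r in(165,180,195,210,225,240): print("jr",r,[(int(a),int(b)) for a,b in runs(blue[r,150:300])])
for c in(185,195,205,220,235,250,260): print("jc",c,[(int(a),int(b)) for a,b in runs(blue[130:280,c])])
cv2.imwrite("pics/crop2.png",np.hstack([cv2.resize(im[140:270,160:290],None,fx=3,fy=3,interpolation=2),cv2.resize(im[140:270,365:495+20],None,fx=2.667,fy=3,interpolation=2)]))
E
python3 m3.py
```

```text
r 170 [(84, 115), (123, 141)]
r 185 [(118, 147)]
r 195 [(113, 142)]
r 205 [(108, 124), (133, 137)]
r 215 [(103, 132)]
r 225 [(99, 127)]
r 235 [(6, 61), (94, 122)]
r 245 [(8, 117)]
r 255 [(53, 75), (84, 112)]
r 265 [(82, 107)]
c 425 [(16, 39), (117, 140)]
c 435 [(27, 47), (121, 135), (138, 143)]
c 445 [(30, 51), (124, 146)]
c 455 [(33, 55), (112, 150)]
c 465 [(37, 58), (91, 149)]
c 475 [(41, 49), (57, 62), (70, 119), (122, 129)]
c 485 [(45, 83), (90, 109)]
jr 165 [(40, 118)]
jr 180 [(28, 34), (88, 118)]
jr 195 [(101, 117)]
jr 210 [(106, 117)]
jr 225 [(104, 114)]
jr 240 [(97, 107)]
jc 185 [(38, 48)]
jc 195 [(33, 43)]
jc 205 [(28, 42)]
jc 220 [(28, 42)]
jc 235 [(29, 48)]
jc 250 [(29, 64), (105, 117)]
jc 260 [(30, 103)]
```

View pics/crop2.png

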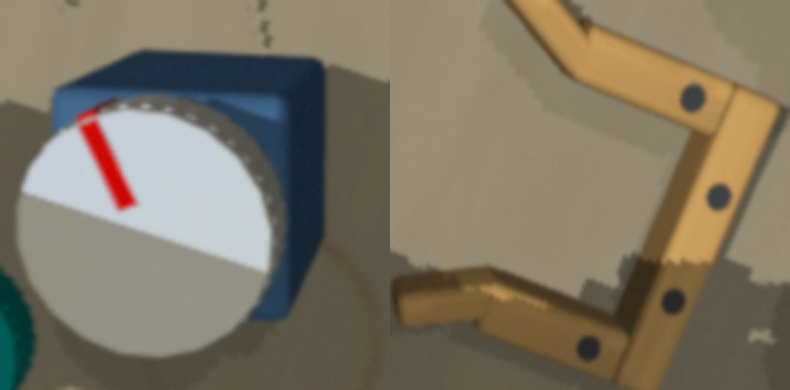

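```bash
cat > m4.py <<'E'
from h import *
import pickle
w=pickle.load(open("w1.pkl","rb"));C=w[1:]
def line(pts,z):
    P=onz(pts,z,*C)[:,:2];m=P.mean(0);u=np.linalg.svd(P-m)[2][0];return m,u,np.arctan2(u[1],u[0])
rr=np.array([185,195,215,225,235,245,255])
bo=line(np.c_[360+np.array([147,142,132,127,122,117,112])-.5,rr],.025)
bi=line(np.c_[360+np.array([118,113,103,99,94])-.5,[185,195,215,225,235]],0)
ui=line([(445,170.5),(455,174.5),(465,177.5)],.025)
li=line([(425,236.5),(435,240.5),(445,243.5)],0)
lo=line([(435,262.5),(445,265.5),(455,269.5)],.025)
for n,l in zip("bo bi ui li lo".split(),(bo,bi,ui,li,lo)): print(n,l[0].round(4),(np.degrees(l[2])%180).round(2))
a=np.mean([(np.degrees(bo[2])-90)%180,(np.degrees(bi[2])-90)%180,]);a=(a+90)%180-90;yaw=np.radians(a)
ex=np.array([np.cos(yaw),np.sin(yaw)]);ey=np.array([-ex[1],ex[0]])
xb=np.mean([bi[0]@ex-.031,bo[0]@ex-.049]);print("inner x",bi[0]@ex,bo[0]@ex-.018,"arms y",ui[0]@ey,li[0]@ey)
yb=(ui[0]@ey+li[0]@ey)/2;B=xb*ex+yb*ey;print("brace",B.round(4),"yaw",yaw.round(4),"width",ui[0]@ey-li[0]@ey)
q=lambda x,y:((x+.5)/3-.5+160,(y+.5)/3-.5+140)
T=onz([q(55,89),q(288,96),q(286,318)],.084,*C);Bs=onz([q(143,50),q(324,58),q(323,238)],0,*C)
print("top",T.round(4),"\nbase",Bs.round(4),"centres",((T[0]+T[2])/2).round(4),((Bs[0]+Bs[2])/2).round(4))
yw=lambda d:np.degrees(np.arctan2(d[1],d[0]))
print("edge yaws",yw(T[1]-T[0]),yw(T[1]-T[2])-90,yw(Bs[1]-Bs[0]),yw(Bs[1]-Bs[2])-90,"len",np.linalg.norm(T[1]-T[0]),np.linalg.norm(T[1]-T[2]))
E
python3 m4.py
```

```text
bo [0.6558 0.1226] 89.43
bi [0.6413 0.1223] 89.49
ui [0.6077 0.1537] 0.67
li [0.6258 0.085 ] 179.67
lo [0.6361 0.0696] 179.33
inner x 0.640146572983964 0.6366079830783161 arms y 0.15949827882258144 0.09093291192784529
brace [0.6085 0.1194] yaw -0.0095 width 0.06856536689473615
top [[0.3868 0.0903 0.084 ]
 [0.4429 0.1081 0.084 ]
 [0.4594 0.051  0.084 ]] 
base [[0.3874 0.0903 0.    ]
 [0.4423 0.1068 0.    ]
 [0.4594 0.0502 0.    ]] centres [0.4231 0.0707 0.084 ] [0.4234 0.0702 0.    ]
edge yaws 17.510383543470933 16.12377080664858 16.72276941747843 16.82596670232384 len 0.05887847585431352 0.05937552790247871
```

```bash
python3 -c "
from h import *
goto((.4233,.0695,.30),.293);goto((.4233,.0695,.219),.293)"
```

```text
row [0.0037, -0.1608, 0.2394] [-0.0006, -0.0015, 0.0876] yaw now 0.3368 t 1.95
row [0.0036, -0.1607, 0.4014] [-0.0006, -0.0015, 0.0876] yaw now 0.3368 t 1.95
```

Call:
play_rows([
  [[0.0037,-0.161,0.08,0,0,0.08],[0.0037,-0.161,0.16,0,0,0.08],[0.0037,-0.161,0.24,0,0,0.08],[0.0037,-0.161,0.28,0,0,0.08],[0.0037,-0.161,0.32,0,0,0.08],[0.0037,-0.161,0.36,0,0,0.08],[0.0037,-0.161,0.4,0,0,0.08],[0.0037,-0.161,0.4,0,0,0.08],[0.0037,-0.161,0.4,0,0,0.08]],
])

```text
clock: 2.7
tool_pos: [0.426, 0.0693, 0.2202]
eef_rot: [0.596, 0.803, -0.002, -0.002]
contact_force: [0.1, 0.3, 0.2]
opening: 0.998
finger_force: 0.0
```

Call:
play_rows([
  [[0,0,0,0,0,0],[0,0,0,0,0,0],[0,0,0,0,0,0],[0,0,0,0,0,0],[0,0,0,0,0,0],[0,0,0,0,0,0],[0,0,0,0,0,0],[0,0,0,0,0,0]],
], claw=1, squeeze=25)

```text
clock: 3.37
tool_pos: [0.4248, 0.0683, 0.2217]
eef_rot: [0.597, 0.802, -0.003, -0.002]
contact_force: [-5.3, -0.1, 5.9]
opening: 0.699
finger_force: 25.0
```

```bash
python3 -c "
from h import *
print(get_state())
goto((.4233,.0695,.226),.293);goto((.53,.119,.226),-.01)"
```

```text
{'clock': 3.3667, 'q': array([-0.2574417 ,  0.83132843, -0.01463333,  2.27340159,  0.2351478 ,
        0.04481147, -0.21075204]), 'qd': array([-0.00279101,  0.00077105,  0.00079688,  0.00111425, -0.0004534 ,
       -0.00079172,  0.00053248]), 'joint_torque': array([ 3.07002459e-01, -4.29594183e+01,  1.62904780e+00, -3.81838873e+00,
        8.15756503e-03, -1.39651917e+00, -2.02665286e-02]), 'tool_pos': array([0.42484824, 0.06828279, 0.22168119]), 'eef_rot': array([ 0.59689282,  0.80231404, -0.00250895, -0.00220017]), 'contact_force': array([-5.29889564, -0.05664086,  5.90541451]), 'moment': array([-0.06444215,  1.06222769,  0.02403962]), 'finger_force': 24.99947826085645, 'opening': 0.6990028578856776}
row [0.0032, -0.0023, -0.0086] [-0.0133, -0.0011, -0.0029] yaw now 0.2915 t 3.3667
row [0.0367, 0.2305, -0.0102] [-0.0134, 0.0009, 0.6031] yaw now 0.2915 t 3.3667
```

Call:
play_rows([
  [[0,0,-0.016,0,0,0],[0.0,0.04,-0.016,-0.01,0,0.1],[0.01,0.08,-0.016,-0.01,0,0.2],[0.02,0.12,-0.016,-0.01,0,0.3],[0.03,0.16,-0.014,-0.01,0,0.4],[0.037,0.2,-0.012,-0.01,0,0.5],[0.037,0.22,-0.01,-0.01,0,0.6],[0.037,0.23,-0.01,-0.01,0,0.6],[0.037,0.23,-0.01,-0.01,0,0.6],[0.037,0.23,-0.01,-0.01,0,0.6]],
])

```text
clock: 4.2
tool_pos: [0.5306, 0.1188, 0.226]
eef_rot: [0.71, 0.704, 0.0, 0.0]
contact_force: [-0.6, 0.4, -3.4]
opening: 0.701
finger_force: 25.0
```

```bash
python3 - <<'E'
from h import *
import pickle
print(get_state()['q'].round(3),get_state()['tool_pos'],get_state()['opening'])
t=cam("top");w=cam("wrist");pickle.dump((t,w),open("c2.pkl","wb"))
a=cv2.resize(t[0][185:285,215:315],None,fx=4,fy=4,interpolation=2);b=cv2.resize(w[0],(400,300))
im=np.zeros((400,800,3),np.uint8);im[:,:400]=a;im[:300,400:]=b;cv2.imwrite("pics/c2.png",im)
goto((.53,.119,.225),-.01)
E
```

```text
[-0.289  0.865 -0.028  1.942  0.066  0.334 -0.377] [0.53059606 0.11875261 0.22601525] 0.7009868781458581
row [0.0008, -0.0002, 0.002] [-0.0005, 0.0011, 0.0028] yaw now -0.0086 t 4.3
```

View pics/c2.png

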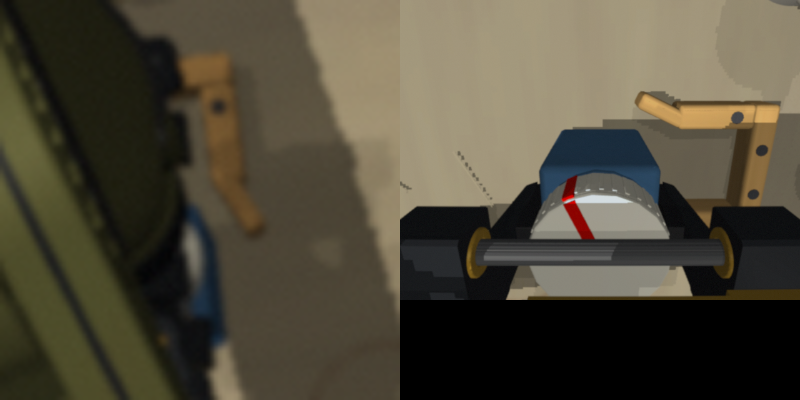

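```bash
python3 - <<'E'
from h import *
import pickle
t,w=pickle.load(open("c2.pkl","rb"));im=w[0];C=w[1:]
h=cv2.cvtColor(im,cv2.COLOR_BGR2HSV)
wood=cv2.inRange(h,np.array((8,110,50)),np.array((22,255,255)));blue=cv2.inRange(h,np.array((98,90,25)),np.array((125,255,255)))
for c in(270,300,340,370): r=np.where(blue[150:330,c])[0].min()+150-.5;print("jar",c,r,onz([(c,r)],.004,*C)[0].round(4))
for c in(470,490,510,530):
    r=np.where(wood[120:230,c])[0];r0=r.min()+119.5;g=np.where(np.diff(r)>8)[0];r1=(r[g[0]] if len(g) else r.max())+120.5
    print("arm",c,r0,r1,onz([(c,r0)],0,*C)[0].round(4),onz([(c,r1)],.025,*C)[0].round(4))
for r in(240,260,280,300):
    v=np.where(wood[r,540:640])[0]+540;print("back",r,v.min(),v.max(),onz([(v.min()-.5,r)],0,*C)[0].round(4),onz([(v.max()+.5,r)],.025,*C)[0].round(4))
E
```

```text
jar 270 207.5 [0.5049 0.1495 0.004 ]
jar 300 207.5 [0.5198 0.1494 0.004 ]
jar 340 207.5 [0.5397 0.1492 0.004 ]
jar 370 207.5 [0.5546 0.1491 0.004 ]
arm 470 161.5 206.5 [0.6036 0.1709 0.    ] [0.5967 0.1543 0.025 ]
arm 490 161.5 206.5 [0.6135 0.1708 0.    ] [0.6056 0.1543 0.025 ]
arm 510 161.5 206.5 [0.6234 0.1708 0.    ] [0.6146 0.1542 0.025 ]
arm 530 161.5 205.5 [0.6333 0.1707 0.    ] [0.6236 0.1546 0.025 ]
back 240 540 594 [0.6442 0.1299 0.    ] [0.6558 0.1381 0.025 ]
back 260 540 590 [0.6459 0.1187 0.    ] [0.6558 0.1282 0.025 ]
back 280 540 585 [0.6476 0.1072 0.    ] [0.6554 0.1181 0.025 ]
back 300 540 581 [0.6495 0.0953 0.    ] [0.6554 0.1076 0.025 ]
```

Call:
play_rows([
  [[0.004,0.0,0,0,0,0],[0.004,0.025,0,0,0,0],[0.004,0.05,0,0,0,0],[0.004,0.07,0,0,0,0],[0.004,0.09,0,0,0,0],[0.004,0.105,0,0,0,0],[0.004,0.12,0,0,0,0],[0.004,0.135,0,0,0,0],[0.004,0.135,0,0,0,0],[0.004,0.135,0,0,0,0]],
])

```text
clock: 5.13
tool_pos: [0.5985, 0.1206, 0.2261]
eef_rot: [0.71, 0.704, 0.0, 0.0]
contact_force: [-0.5, 0.3, -4.4]
opening: 0.702
finger_force: 25.0
```

Call:
play_rows([
  [[0,0,0.002,0,0,0],[0,0,0.004,0,0,0],[0,0,0.006,0,0,0],[0,0,0.008,0,0,0],[0,0,0.008,0,0,0]],
])

```text
clock: 5.55
tool_pos: [0.5983, 0.1206, 0.2219]
eef_rot: [0.71, 0.704, 0.0, 0.0]
contact_force: [-0.0, 0.2, -4.2]
opening: 0.702
finger_force: 25.0
```

Call:
play_rows([
  [[0,0,0.001,0,0,0],[0,0,0.002,0,0,0],[0,0,0.003,0,0,0],[0,0,0.003,0,0,0]],
])

```text
clock: 5.88
tool_pos: [0.5985, 0.1207, 0.2216]
eef_rot: [0.71, 0.704, 0.001, 0.0]
contact_force: [-0.7, -0.1, 5.0]
opening: 0.704
finger_force: 25.0
```

Call:
play_rows([
  [[0,0.004,0,0,0,0],[0,0.008,0,0,0,0],[0,0.011,0,0,0,0],[0,0.014,0,0,0,0],[0,0.016,0,0,0,0],[0,0.016,0,0,0,0]],
])

```text
clock: 6.38
tool_pos: [0.6017, 0.1209, 0.2219]
eef_rot: [0.71, 0.704, -0.005, -0.004]
contact_force: [-15.9, -0.2, 20.6]
opening: 0.696
finger_force: 25.0
```

```bash
python3 - <<'E'
from h import *
s=get_state();print(s['tool_pos'],s['contact_force'],s['moment'],s['q'].round(3))
w=cam("wrist");sc=cam("scene")
im=np.zeros((480,800,3),np.uint8);im[:,:400]=w[0][:,200:600];im[:360,400:]=cv2.resize(sc[0][150:270,270:403],(400,360),interpolation=2);cv2.imwrite("pics/c3.png",im)
E
```

```text
[0.60169125 0.12089354 0.22187027] [-15.92784254  -0.24349605  20.62441007] [-0.05722997  3.78856053 -0.04214573] [-0.249  0.926 -0.043  1.719  0.067  0.511 -0.342]
```

View pics/c3.png

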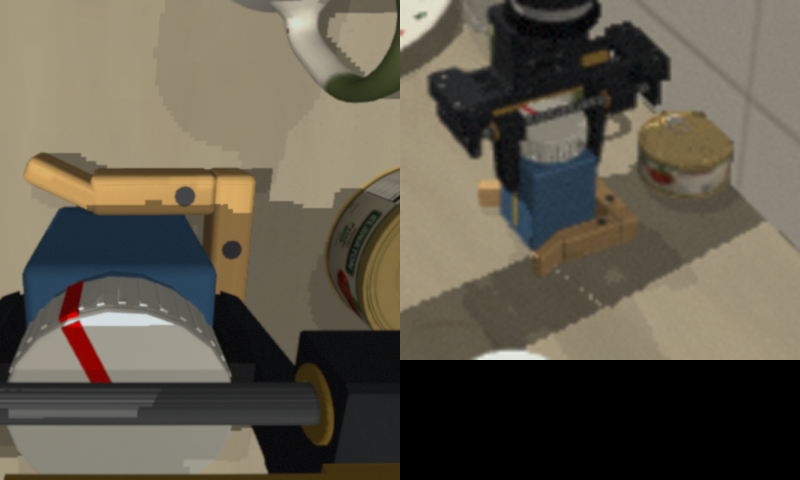

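```bash
python3 - <<'E'
from h import *
s=get_state();w=cam("wrist");C=w[1:]
print(R.from_quat(s["eef_rot"]).as_matrix().round(4).tolist())
print("jar top corners",onz([(415,272),(226,272)],.084,*C).round(4))
print("jar edge z.025",onz([(390,216)],.025,*C).round(4))
print("back inner top",onz([(416,216),(416,270)],.025,*C).round(4), "base",onz([(405,240)],0,*C).round(4), "outer", onz([(452,180),(450,240)],.025,*C).round(4),"arm inner",onz([(300,214),(400,214)],.025,*C).round(4))
E
```

```text
[[0.0082, 0.9999, -0.0126], [1.0, -0.0082, -0.0015], [-0.0016, -0.0126, -0.9999]]
jar top corners [[0.6283 0.1519 0.084 ]
 [0.5707 0.1521 0.084 ]]
jar edge z.025 [[0.6293 0.1536 0.025 ]]
back inner top [[0.6407 0.1536 0.025 ]
 [0.6422 0.1281 0.025 ]] base [[0.6414 0.1342 0.    ]] outer [[0.655  0.1693 0.025 ]
 [0.6565 0.1424 0.025 ]] arm inner [[0.59   0.1547 0.025 ]
 [0.6336 0.1545 0.025 ]]
```

Call:
play_rows([
  [[0,-0.003,-0.005,0,0,0],[0,-0.003,-0.006,0,0,0],[0,0,-0.006,0,0,0],[0,0.001,-0.006,0,0,0],[0,0.002,-0.006,0,0,0],[0,0.002,-0.006,0,0,0]],
])

```text
clock: 7.03
tool_pos: [0.6079, 0.1204, 0.2233]
eef_rot: [0.71, 0.704, 0.001, 0.001]
contact_force: [-0.1, -1.0, -4.9]
opening: 0.702
finger_force: 25.0
```

Call:
play_rows([
  [[0,0.003,0,0,0,0],[0,0.005,0,0,0,0],[0,0.007,0,0,0,0],[0,0.009,0,0,0,0],[0,0.009,0,0,0,0]],
])

```text
clock: 7.45
tool_pos: [0.6103, 0.1205, 0.2232]
eef_rot: [0.71, 0.704, -0.002, -0.001]
contact_force: [-4.9, -0.8, -0.8]
opening: 0.702
finger_force: 25.0
```

Call:
play_rows([
  [[0,0,0.002,0,0,0],[0,0,0.003,0,0,0],[0,0,0.004,0,0,0],[0,0.002,0.004,0,0,0],[0,0.004,0.0035,0,0,0],[0,0.004,0.0035,0,0,0]],
])

```text
clock: 7.95
tool_pos: [0.611, 0.1206, 0.2218]
eef_rot: [0.71, 0.704, -0.003, -0.002]
contact_force: [-9.7, 0.1, 6.0]
opening: 0.702
finger_force: 25.0
```

```bash
python3 - <<'E'
from h import *
s=get_state();w=cam("wrist");C=w[1:];im=w[0];cv2.imwrite("pics/w4.png",im)
print(R.from_quat(s["eef_rot"]).as_matrix()[:,1:].round(4).tolist(),s['contact_force'],s['moment'])
h=cv2.cvtColor(im,cv2.COLOR_BGR2HSV);blue=cv2.inRange(h,np.array((98,90,25)),np.array((125,255,255)))
for r in(225,240,255,268): v=np.where(blue[r])[0];print(r,v.min(),v.max())
wood=cv2.inRange(h,np.array((8,110,50)),np.array((22,255,255)))
for r in(225,240,255,268): v=np.where(wood[r,380:])[0]+380;print("wood",r,v.min(),v.max(),onz([(v.max()+.5,r)],.025,*C)[0].round(4))
v=np.where(blue[268])[0];print(onz([(v.max()+.5,268),(v.min()-.5,268)],.084,*C).round(4))
E
```

```text
[[0.9999, -0.0078], [-0.0077, -0.0012], [-0.0078, -1.0]] [-9.71111635  0.12532985  5.98849491] [-0.01200617  2.27013137  0.22488244]
225 250 388
240 242 396
255 233 406
268 226 412
wood 225 391 637 [0.7494 0.1486 0.025 ]
wood 240 399 632 [0.7487 0.1416 0.025 ]
wood 255 416 639 [0.7535 0.1344 0.025 ]
wood 268 415 639 [0.7549 0.1281 0.025 ]
[[0.6375 0.1528 0.084 ]
 [0.5807 0.1531 0.084 ]]
```

Call:
play_rows([
  [[0,-0.003,0,0,0,0],[0,-0.003,0,0,0,0],[0,-0.003,0,0,0,0],[0,-0.003,-0.005,0,0,0],[0,-0.003,-0.03,0,0,0],[0,-0.003,-0.05,0,0,0],[0,-0.003,-0.068,0,0,0],[0,-0.003,-0.068,0,0,0],[0,-0.003,-0.068,0,0,0]],
], claw=0)

```text
clock: 8.75
tool_pos: [0.6129, 0.1205, 0.2572]
eef_rot: [0.71, 0.704, 0.002, 0.001]
contact_force: [-0.3, 0.3, 0.1]
opening: 1.006
finger_force: 0.0
```

```bash
python3 - <<'E'
from h import *
import pickle
s=get_state();w=cam("wrist");C=w[1:];im=w[0];cv2.imwrite("pics/w5.png",im[90:,100:540])
print(s['tool_pos'],s['eef_rot'],s['q'].round(2),s['contact_force'])
o=pickle.load(open("w1.pkl","rb"));q=lambda x,y:((x+.5)/3-.5+160,(y+.5)/3-.5+140)
p=onz([q(88,120),q(127,208)],.111,*o[1:]);d=p[0]-p[1];print("pointer-180-jar",np.degrees(np.arctan2(-d[1],-d[0]))-16.8)
goto((.6085,.1205,.2555),-.0087)
E
```

```text
[0.61291212 0.12052907 0.25715684] [0.71031383 0.70388257 0.00159028 0.00102854] [-0.24  0.88 -0.05  1.68  0.06  0.58 -0.33] [-0.30427284  0.27393301  0.10619987]
pointer-180-jar -68.36183724899712
row [-0.0, -0.0081, 0.0019] [0.0045, -0.0009, -0.0006] yaw now -0.009 t 8.8
```

View pics/w5.png

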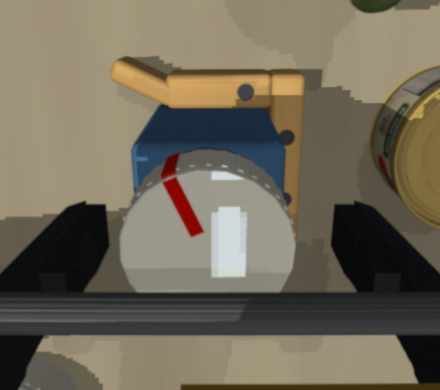

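```bash
python3 - <<'E'
from h import *
w=cam("wrist");C=w[1:];im=w[0]
for r in(205,215,225,235): print(r,[ "%d/%d"%(p[2],p[0]) for p in im[r,364:410:2].astype(int)])
v=onz([(c,r) for c in(370,375,380,385,390) for r in (215,)],.025,*C);print(v[:,0].round(4))
P=proj([(.6396,.14,.025),(.641,.14,.025),(.6396,.1515,.084),(.6086+.031,.1515,.084)],*C);print(P.round(1))
E
```

```text
205 ['25/60', '25/57', '26/55', '42/47', '86/43', '111/52', '127/59', '135/62', '133/62', '133/61', '133/62', '134/63', '135/62', '136/63', '135/61', '134/62', '135/63', '133/61', '132/60', '127/58', '111/58', '98/75', '100/77']
215 ['25/59', '27/58', '24/58', '23/59', '24/57', '36/55', '112/60', '135/63', '134/63', '133/61', '134/62', '135/63', '136/64', '135/63', '135/63', '134/62', '134/63', '133/61', '132/61', '125/58', '103/62', '99/77', '100/77']
225 ['26/58', '25/58', '25/57', '26/58', '28/60', '23/57', '25/58', '25/57', '32/51', '42/44', '41/43', '40/43', '41/43', '42/44', '42/45', '45/44', '109/54', '133/61', '130/60', '122/58', '101/72', '99/76', '98/77']
235 ['36/79', '34/78', '37/79', '35/78', '37/79', '35/79', '40/85', '39/85', '36/80', '36/78', '33/71', '68/54', '85/53', '101/54', '125/60', '134/61', '134/60', '133/60', '128/60', '116/58', '99/75', '101/78', '99/76']
[0.6388 0.6414 0.644  0.6466 0.6493]
[[371.3 223.7]
 [374.  223.7]
 [390.6 237.1]
 [390.6 237.1]]
```

The jar is flush: blue meets the wood at column 375, x≈0.641, with no gap. Next I'll centre on the cap and grip it.

Call:
play_rows([
  [[0,-0.007,0.002,0,0,0],[0,-0.007,0.003,0,0,0],[0,-0.007,0.003,0,0,0],[0,-0.007,0.003,0,0,0]],
])

```text
clock: 9.18
tool_pos: [0.6088, 0.1205, 0.254]
eef_rot: [0.71, 0.704, 0.0, 0.0]
contact_force: [-0.1, -0.3, 0.3]
opening: 1.001
finger_force: 0.0
```

Call:
play_rows([
  [[0,0,0,0,0,0],[0,0,0,0,0,0],[0,0,0,0,0,0],[0,0,0,0,0,0],[0,0,0,0,0,0],[0,0,0,0,0,0],[0,0,0,0,0,0],[0,0,0,0,0,0]],
], claw=1, squeeze=40)

```text
clock: 9.85
tool_pos: [0.6091, 0.1205, 0.2544]
eef_rot: [0.71, 0.704, 0.001, 0.0]
contact_force: [-0.2, -1.0, -0.9]
opening: 0.687
finger_force: 39.9
```

Call:
play_rows([
  [[0,0,0,0,0,-0.1],[0,0,0,0,0,-0.2],[0,0,0,0,0,-0.3],[0,0,0,0,0,-0.4],[0,0,0,0,0,-0.5],[0,0,0,0,0,-0.6],[0,0,0,0,0,-0.6]],
])

```text
clock: 10.43
tool_pos: [0.6083, 0.1199, 0.2548]
eef_rot: [0.596, 0.803, -0.001, 0.0]
contact_force: [-2.6, -0.9, 5.6]
opening: 0.69
finger_force: 39.9
```

```bash
cat > look.py <<'E'
from h import *
import sys
s=get_state();w=cam("wrist");C=w[1:];im=w[0]
yt=np.degrees(np.arctan2(*R.from_quat(s["eef_rot"]).as_matrix()[[1,0],1]))
print("toolyaw",yt.round(2),s['tool_pos'].round(4),s['contact_force'].round(1),s['moment'].round(2),s['q'].round(2),s['opening'].round(3))
h=cv2.cvtColor(im,cv2.COLOR_BGR2HSV);m=cv2.inRange(h,np.array((0,170,70)),np.array((6,255,255)))|cv2.inRange(h,np.array((174,170,70)),np.array((180,255,255)))
n,l,st,c=cv2.connectedComponentsWithStats(m)
for i in range(1,n):
    if st[i][4]>60:
        ys,xs=np.where(l==i);P=onz(np.c_[xs,ys],float(sys.argv[1]),*C)[:,:2];u=np.linalg.svd(P-P.mean(0))[2][0];print(st[i].tolist(),P.mean(0).round(4),np.degrees(np.arctan2(u[1],u[0])).round(1))
cv2.imwrite(sys.argv[2],im)
E
python3 look.py .111 pics/w6.png
```

```text
Traceback (most recent call last):
  File "look.py", line 5, in <module>
    print("toolyaw",yt.round(2),s['tool_pos'].round(4),s['contact_force'].round(1),s['moment'].round(2),s['q'].round(2),s['opening'].round(3))
                                                                                                                        ^^^^^^^^^^^^^^^^^^
AttributeError: 'float' object has no attribute 'round'
```

```bash
sed -i "s/,s\['opening'\].round(3)//" look.py; python3 look.py .111 pics/w6.png
```

```text
toolyaw 16.69 [0.6083 0.1199 0.2548] [-2.4 -2.   4.6] [-0.35  0.64  0.09] [-0.2   0.88 -0.12  1.69  0.17  0.58 -0.13]
[274, 246, 16, 25, 254] [0.5865 0.1484] -95.7
[276, 271, 40, 59, 839] [0.5947 0.1356] -49.5
```

Call:
play_rows([
  [[0,0,0,0,0,-0.12],[0,0,0,0,0,-0.24],[0,0,0,0,0,-0.36],[0,0,0,0,0,-0.48],[0,0,0,0,0,-0.6],[0,0,0,0,0,-0.72],[0,0,0,0,0,-0.84],[0,0,0,0,0,-0.95],[0,0,0,0,0,-0.95]],
])

```text
clock: 11.28
tool_pos: [0.6086, 0.1202, 0.2548]
eef_rot: [0.391, 0.92, -0.0, 0.0]
contact_force: [-2.4, -0.4, 5.7]
opening: 0.688
finger_force: 39.9
```

```bash
python3 look.py .112 pics/w7.png
```

```text
toolyaw 43.96 [0.6086 0.1202 0.2548] [-2.4 -0.4  5.7] [-0.25  0.55  0.1 ] [-0.13  0.89 -0.25  1.69  0.34  0.61  0.19]
[274, 245, 16, 26, 260] [0.5764 0.1365] -67.7
[276, 271, 40, 59, 830] [0.5895 0.1289] -22.3
```

Call:
play_rows([
  [[0,0,0,0,0,-0.12],[0,0,0,0,0,-0.24],[0,0,0,0,0,-0.36],[0,0,0,0,0,-0.48],[0,0,0,0,0,-0.6],[0,0,0,0,0,-0.7],[0,0,0,0,0,-0.78],[0,0,0,0,0,-0.78],[0,0,0,0,0,-0.78],[0,0,0,0,0,-0.78]],
])

```text
clock: 12.17
tool_pos: [0.6085, 0.1202, 0.2547]
eef_rot: [0.206, 0.978, -0.0, 0.0]
contact_force: [-2.2, -0.7, 5.7]
opening: 0.691
finger_force: 39.9
```

```bash
python3 look.py .112 pics/w8.png
```

```text
toolyaw 66.17 [0.6085 0.1202 0.2547] [-2.2 -0.7  5.7] [-0.21  0.63  0.06] [-0.08  0.9  -0.35  1.69  0.46  0.64  0.47]
[274, 245, 16, 26, 254] [0.5729 0.1236] -46.7
[276, 271, 40, 59, 824] [0.5878 0.1215] -0.1
```

View pics/w8.png

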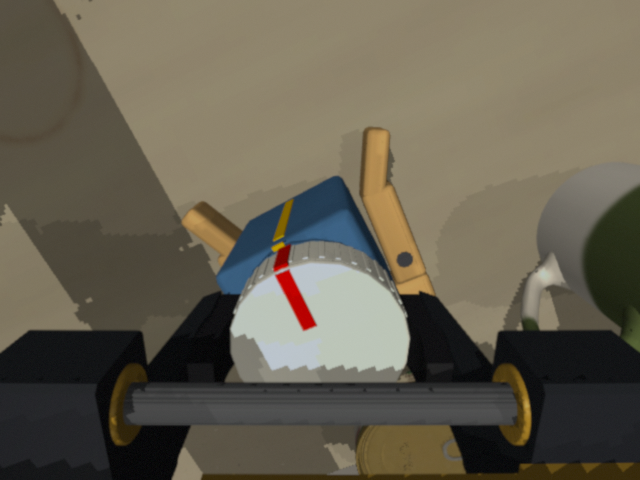

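The pointer at (285,255) lines up with the yellow line at (285,220), and the jar is still in the brace. Now lifting.

Call:
play_rows([
  [[0,0,-0.005,0,0,0],[0,0,-0.01,0,0,0],[0,0,-0.016,0,0,0],[0,0,-0.024,0,0,0],[0,0,-0.032,0,0,0],[0,0,-0.042,0,0,0],[0,0,-0.052,0,0,0],[0,0,-0.062,0,0,0],[0,0,-0.066,0,0,0],[0,0,-0.066,0,0,0],[0,0,-0.066,0,0,0],[0,0,-0.066,0,0,0]],
])

```text
clock: 13.22
tool_pos: [0.6089, 0.1205, 0.2872]
eef_rot: [0.206, 0.979, 0.0, 0.001]
contact_force: [-0.1, 0.2, -0.9]
opening: 0.688
finger_force: 39.9
```

```bash
python3 look.py .145 pics/w9.png; python3 - <<'E'
from h import *
sc=cam("scene");w=cv2.imread("pics/w9.png")
im=np.zeros((480,800,3),np.uint8);im[:,:400]=w[:,160:560];im[:360,400:]=cv2.resize(sc[0][150:270,270:403],(400,360),interpolation=2);cv2.imwrite("pics/c9.png",im)
E
```

```text
toolyaw 66.24 [0.6089 0.1205 0.2872] [-0.1  0.2 -0.9] [-0.08  0.02  0.01] [-0.06  0.85 -0.37  1.67  0.44  0.7   0.49]
[274, 245, 16, 26, 257] [0.5732 0.1241] -45.9
[277, 270, 39, 60, 816] [0.5881 0.122 ] -0.2
```

View pics/c9.png

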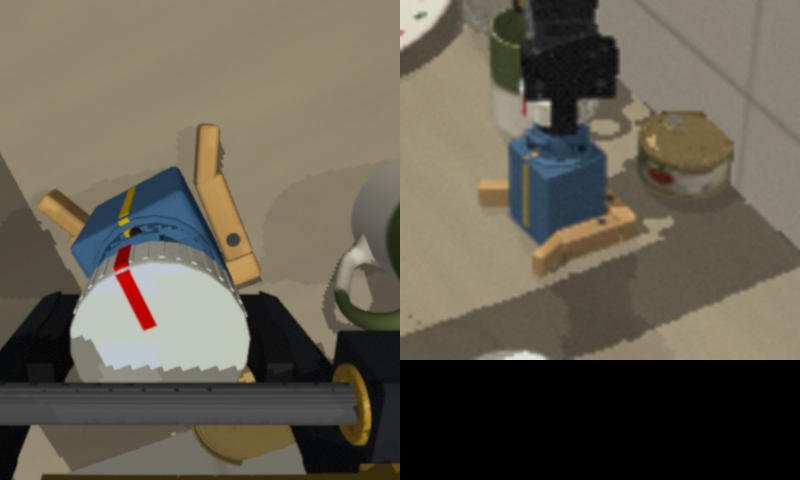

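The cap is free and held over the jar. The tool carries only about 0.9 N, and the jar stands in the brace with its neck bare.

```bash
python3 -c "
from plant import *
print(finish_job())"
```

```text
the job is handed in; nothing more can be done
None
```

The job is handed in at about 13 s, with no verdict returned: the jar stands seated in the brace, and the unscrewed cap is held level about a centimetre above its mouth, red pointer in line with the yellow line.

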